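# Angle the fuel rail past the post into its bay

## Task

Push the long aluminium fuel rail across the cart into the blue three-walled bay: push one end so that it leads into the mouth at an angle and goes in behind the orange post, then push the other end until the whole rail lies flat along the bay's back wall. Use gentle pushes with the fingertips only: never grip, lift or tip the rail, and leave the other parts on the cart where they are. Take the hand away when it is home.

Things in the scene. Friction and masses are not known exactly. Their poses are not given: they have to be found in the camera images.
- rail: The fuel rail: loose straight aluminium bar, 225 mm long, 28 mm wide, 28 mm high, about 0.3 to 0.6 kg, brass plugs in its two end faces and four round ports on top. It lies flat on the cart and slides there with friction. Origin: centre of its underside. Its own y runs along its length, z up.
- rail_left (a point): Centre of the rail's end face on its own +y end, 112.5 mm from the middle, 14 mm above its underside.
- rail_right (a point): Centre of the rail's end face on its own -y end, 112.5 mm from the middle, 14 mm above its underside.
- bay: Fixed bay, mouth towards the robot: blue walls 12 mm thick, 35 mm high, round a yellow floor flush with the cart (the rail slides straight onto it). Origin: middle of the open mouth, at cart level; x points into the bay, y along the mouth. Inner faces: back wall at x = 100 mm, end walls at y = +132.5 and -132.5 mm. The end walls run from x = 0 to 100 mm.
- post: Fixed orange post, 22 mm in diameter, 42 mm high, on the mouth line (bay x = 0) at bay y = +67.5 or -67.5 mm. Origin: its axis at cart level. It leaves a gap of 189 mm to the farther end wall, too short for the rail broadside. The mirror position has only a flush dark plug, no obstacle; the rail starts in front of the mouth, roughly parallel to it, centred near that plug.
- socket: Bystander: steel wrench socket standing on end, 26 mm in diameter, 32 mm high, on the robot's side of the post. Origin: centre of its underside.
- can: Bystander: closed grey metal tin, 60 mm in diameter, 85 mm high, behind the bay's back wall. Origin: centre of its underside.
- coupler: Bystander: black rubber hose coupler standing on end, 90 mm in diameter, 100 mm high, to a side of the work area. Origin: centre of its underside.
- wrench: Bystander: steel wrench, 170 mm long, lying flat at a side of the work area. Origin: its underside, near mid-length; its x runs along it.
- clamp: Bystander: round steel hose clamp lying flat, 72 mm in diameter, 14 mm high, with a dark screw housing on its +x side. Origin: centre of its underside.
- cap: Bystander: aluminium disc cap lying flat, 60 mm in diameter, 12 mm high. Origin: centre of its underside.
There are look-alikes about, which are no part of the job. Several things have the shape of the rail; the one meant has the colours described above.

How it is judged (in metres and radians):
On the way:
1. one end of the rail is well inside the bay's mouth (30 mm or more) while the other end is still outside it (20 mm or more) (((x of rail_left in the frame of bay above 0.03 m and x of rail_right in the frame of bay below -0.02 m) or (x of rail_right in the frame of bay above 0.03 m and x of rail_left in the frame of bay below -0.02 m))), for 0.1 s.
At the end, for the whole second after the job is handed in: The rail lies flat and at rest inside the bay, behind the post: both its ends are within 10 mm of touching the back wall and between the end walls; the other six parts stand within 20 mm of where they were (x of rail_left in the frame of bay between 0.076 and 0.095 m and y of rail_left in the frame of bay between -0.136 and 0.136 m and x of rail_right in the frame of bay between 0.076 and 0.095 m and y of rail_right in the frame of bay between -0.136 and 0.136 m and height (world z) of rail below 0.005 m and angle between rail's own z axis and vertical below 0.1 rad and linear speed of rail below 0.01 m/s and angular speed of rail below 0.05 rad/s and distance of each of socket, can, coupler, wrench, clamp, cap from where it was at the start of the episode below 0.02 m).
It fails at once if the rail is lifted more than 12 mm off the cart (height (world z) of rail above 0.012 m).
It fails at once if the rail is tipped (angle between rail's own z axis and vertical above 0.3 rad).
It fails at once if the rail is gripped or pushed hard (more than 40 N from the fingers) (contact force between the fingers and rail above 40 N).
It fails at once if one of the other parts is knocked aside (more than 20 mm) (distance of any of socket, can, coupler, wrench, clamp, cap from where it was at the start of the episode above 0.02 m).
It also fails if it takes over 70 s, if anything falls off the work surface, if the arm or the gripper's body presses on something with over 40 N, if the wrist force passes 120 N, or if a joint passes its speed limit or range.

## Robot

A 6-joint arm with a two-finger parallel gripper is mounted at the origin on the work surface. World frame = base frame: x ahead of the robot, y to its left, z up, the work surface at z = 0. Lengths are in mm, angles in rad, forces in N, time in s.
With the tool pointing down it reaches from about 300 to 775 mm from the base axis. Payload 14.6 kg.
Tool frame: the origin (TCP) lies at the very end of the fingers, on their centre line; the grasp point (between the pads) lies manip.grasp_offset behind it (manip.grasp_offset is the distance from the TCP to the grasp point, in mm); z points along the fingers, y is the direction in which the jaws open and shut (so a half turn about z gives the same grasp; the last joint's range is limited). The gripper opens to 94 mm and grips with 3 to 60 N. Pads are 16 mm wide; open, the fingers measure 119 mm over their backs; the gripper's body (75 mm by 177 mm) begins 78 mm behind the grasp point.
Start: joints at [1.076, 0.3, 1.521, -0, 1.321, -0.067], TCP at [228.175, 500.425, 185.246] pointing down, gripper open.
Joint ranges: [-3.03, 3.03], [-0.79, 2.21], [0.23, 2.52], [-1.04, 4.18], [0, 3.07], [-2.55, 2.55]. Speed limits (rad/s): [2.22, 2.22, 2.57, 3.14, 3.14, 3.14].

## Interface

Orientations are given as [roll, pitch, yaw] about the fixed x, y, z axes, in that order (R = Rz(yaw) Ry(pitch) Rx(roll)).
In Python, from cell import manip gives the robot as it stands.
- The arm moves only by the tool send_rows, never from a script. Its argument "commands" is a list of rows, each a list of 2 entries, a list of its own where there are three numbers: the shift along the tool's x, y, z in m, then the turn about the tool's z in rad. A call has exactly 8 rows; each row is the pose to reach, as a shift and turn from the pose commanded when the call began, along the tool's axes at that moment; what a row does not reach only later rows make up. A row lasts 1/12 s, in which the tool goes at most 41.7 mm and 7.16 degrees, less where a joint would pass 70% of its speed; a pose out of reach is approached as far as the arm can. A call with a gripper value outside its range is refused whole. "hand" is the closure, from -1 (fully open) to 1 (shut), so that 0 is half open, set as the call begins (left out, the last holds). The fingers move at their own pace and stop on an object; "force" is the grip in N (left out, the last holds). Time passes only in rows, so rows that repeat a pose let the fingers close, or fill a call up. It gives the time, the measured TCP pose, the force and the opening at its end, in the units of the state.
- manip.read_state(): the state, without advancing time (a new reading comes with each control period).
- manip.camera(name): name is "scene" or "top" or "wrist"; returns the picture (400x640x3 uint8, red, green, blue); there is no depth.
- manip.camera_model(name): a dict with "K" (3x3 intrinsics, pixels), "eye" and "attitude" of the camera in the world; the wrist camera has in their place "mount" (4x4, takes a point from camera to tool coordinates, whose origin is the TCP and whose axes are the flange's). Camera axes: x right, y down, z forward; pixel columns grow to the right and rows downward; lengths in mm; the calibration is good to about 2 mm. A picture is of the moment at which its call begins: read the wrist's pose just before it. camera_model takes no time and is no camera call.
- manip.sign_off(): hands the job in, once; it reports no verdict.
The state is a dict: "clock": time; "joints": joint angles; "qd": joint speeds; "effort": joint torques, N m; "eef_pos": TCP position; "eef_rot": TCP orientation; "wrist_force": force on the tool from outside, world axes, zero at the start; "moment": the same for the moment, N m; "finger_gap": finger opening in mm.
Only numpy, scipy, OpenCV 4.12 (cv2) and the standard library are available. Lean on these libraries where they do the work, as an engineer would, in place of code of your own. Each camera call takes 0.05 s, during which the arm holds its last target.

## Working session

There is one attempt and no reset: what is moved stays moved. The work goes in short steps, Python scripts to look and compute and a tool call to move; the robot and the scene stay as the last step left them, time stands still between calls to the robot, and variables do not carry over. Pictures are saved under pics/ and viewed, and the job is handed in when it is done.

Besides the shell and the picture viewer there is one more tool, called after "Emit:" by a JSON object that holds its "op" and its "data", one argument or row to a line. send_rows: Moves the arm, as the interface text tells. Its arguments: {"type":"object","properties":{"commands":{"type":"array","items":{"type":"array"}},"hand":{"type":"number"},"force":{"type":"number"}},"required":["commands"]}

```bash
ls; mkdir -p pics
python3 - <<'E'
from cell import manip
import cv2,numpy as np
s=manip.read_state();print({k:np.round(v,3).tolist() for k,v in s.items()}, manip.grasp_offset)
for n in ("scene","top"):
    im=manip.camera(n);cv2.imwrite(f"pics/{n}0.png",im[:,:,::-1]);m=manip.camera_model(n);print(n,{k:np.round(v,4).tolist() for k,v in m.items()})
print(manip.camera_model("wrist"))
E
```

```text
pics
{'clock': 0.0, 'joints': [1.076, 0.3, 1.522, -0.0, 1.321, -0.067], 'qd': [-0.001, 0.0, -0.001, -0.001, 0.001, -0.001], 'effort': [-0.001, -53.18, -35.273, 0.071, 0.024, -0.0], 'eef_pos': [228.055, 500.175, 184.666], 'eef_rot': [-3.14, -0.0, 2.714], 'wrist_force': [-0.09, -0.529, -0.308], 'moment': [-0.011, 0.018, -0.028], 'finger_gap': 93.979} 18.8
scene {'K': [[434.3197, 0.0, 327.2783], [0.0, 434.3197, 198.7827], [0.0, 0.0, 1.0]], 'eye': [1250.9091, -193.0156, 944.3023], 'attitude': [-2.441, 0.0094, 1.2992]}
top {'K': [[384.6547, 0.0, 315.4428], [0.0, 384.6547, 199.947], [0.0, 0.0, 1.0]], 'eye': [371.2831, -6.8169, 1133.478], 'attitude': [-2.9835, 0.0209, -1.5742]}
{'K': array([[307.29417933,   0.        , 321.84070674],
       [  0.        , 307.29417933, 199.27325286],
       [  0.        ,   0.        ,   1.        ]]), 'mount': array([[-1.78625665e-03, -9.72354140e-01, -2.33504253e-01,
         6.57644635e+01],
       [ 9.99998372e-01, -1.79664613e-03, -1.68208652e-04,
        -1.12456084e+00],
       [-2.55966135e-04, -2.33504173e-01,  9.72355766e-01,
        -1.99262708e+02],
       [ 0.00000000e+00,  0.00000000e+00,  0.00000000e+00,
         1.00000000e+00]])}
```

View pics/top0.png

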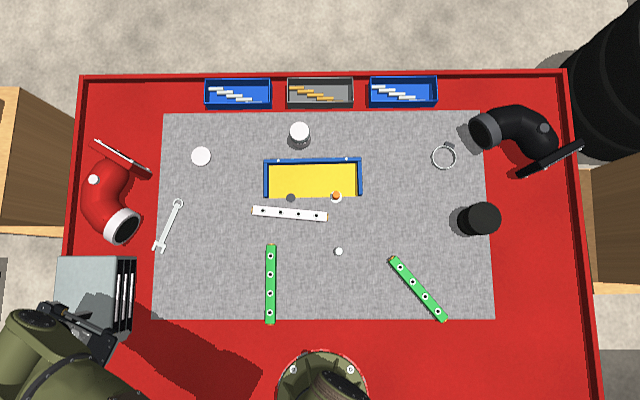

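View pics/scene0.png

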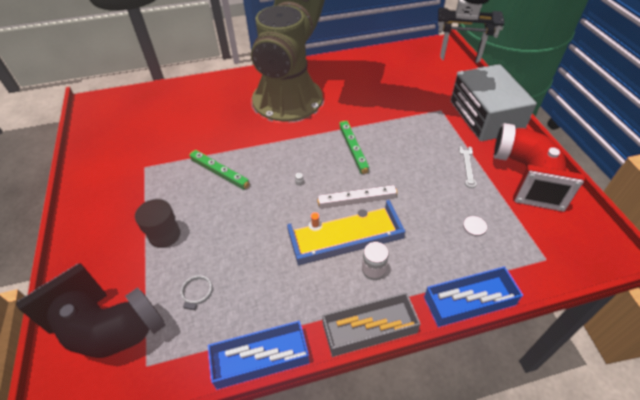

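The top view shows the candidates for the rail. The white-silver bar at (290,213) has dark ports and lies in front of the bay mouth. The two green bars, at (270,284) and (418,288), are look-alikes, and there are small rods in the trays at the top. I choose the silver bar and will check it in a crop. The post is at (336,196), the plug at (291,197) and the socket at (338,252).

```bash
cat > h.py <<'E'
from cell import manip
import cv2,numpy as np
from scipy.spatial.transform import Rotation as Ro
def model(n):
    m=manip.camera_model(n);return np.array(m["K"]),np.array(m["eye"]),Ro.from_euler("xyz",m["attitude"]).as_matrix()
def ray(n,uv,z):
    K,e,R=model(n);uv=np.atleast_2d(uv).astype(float)
    d=(R@np.linalg.inv(K)@np.c_[uv,np.ones(len(uv))].T).T
    return e+d*((z-e[2])/d[:,2])[:,None]
def proj(n,P):
    K,e,R=model(n);c=(np.atleast_2d(P)-e)@R;p=c@K.T;return p[:,:2]/p[:,2:]
E
python3 - <<'E'
from h import *
im=cv2.imread("pics/top0.png")
c=im[140:270,230:380];cv2.imwrite("pics/crop0.png",cv2.resize(c,None,fx=5,fy=4.5,interpolation=cv2.INTER_CUBIC))
hsv=cv2.cvtColor(im,cv2.COLOR_BGR2HSV)
def big(m):
    n,l,s,ce=cv2.connectedComponentsWithStats(m.astype(np.uint8));i=1+np.argmax(s[1:,4]);return (l==i).astype(np.uint8)
roi=np.zeros(im.shape[:2],bool);roi[140:210,250:375]=1
ye=big((hsv[...,0]>18)&(hsv[...,0]<35)&(hsv[...,1]>120)&roi)
r=cv2.minAreaRect(cv2.findContours(ye,0,2)[0][0].reshape(-1,2));print("yellow",r,ray("top",cv2.boxPoints(r),0).round(1).tolist())
bl=big((hsv[...,0]>100)&(hsv[...,0]<125)&(hsv[...,1]>120)&roi)
r=cv2.minAreaRect(cv2.findContours(bl,0,2)[0][0].reshape(-1,2));print("blue",r,ray("top",cv2.boxPoints(r),35).round(1).tolist())
roi[:]=0;roi[200:225,248:332]=1
w=big((im.min(2)>175)&roi);print(w.sum())
r=cv2.minAreaRect(cv2.findContours(w,0,2)[0][0].reshape(-1,2));print("rail",r,ray("top",cv2.boxPoints(r),28).round(1).tolist(),ray("top",r[0],28))
for nm,p,z in(("post",(336,195),42),("plug",(291,197.5),0),("socket",(338,251),32)):print(nm,ray("top",p,z).round(1))
E
```

```text
yellow ((312.74212646484375, 180.15359497070312), (33.10508728027344, 88.22721862792969), 88.69805145263672) [[661.7, 159.2, 0.0], [665.6, -108.3, 0.0], [564.0, -108.5, 0.0], [559.8, 155.3, 0.0]]
blue ((312.30426025390625, 176.89669799804688), (38.24922180175781, 98.84811401367188), 88.76802062988281) [[670.4, 171.4, 35.0], [674.2, -119.7, 35.0], [560.2, -119.5, 35.0], [555.9, 166.9, 35.0]]
802
rail ((288.202880859375, 207.8493194580078), (77.54249572753906, 19.348054885864258), 5.389311790466309) [[508.0, 209.7, 28.0], [564.8, 205.8, 28.0], [541.7, -20.0, 28.0], [485.6, -14.3, 28.0]] [[524.8749353   94.90833736  28.        ]]
post [[559.4 -43.8  42. ]]
plug [[560.   89.3   0. ]]
socket [[399.9 -47.9  32. ]]
```

View pics/crop0.png

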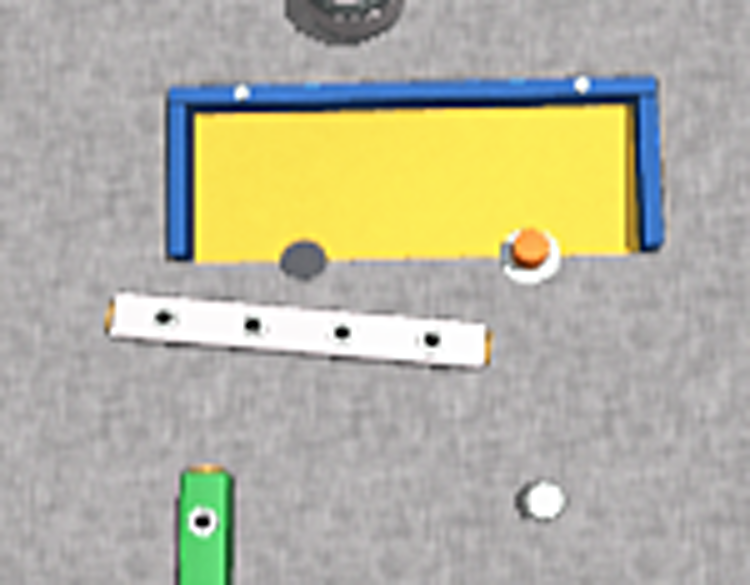

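The crop confirms it: the silver-white bar with brass ends and four dark ports is the rail. The post and socket are on the right. Next I measure the rail corners exactly.

```bash
cat >> h.py <<'E'
O=np.array([559.5,23.5]);BY=0.013
RB=np.array([[np.cos(BY),-np.sin(BY)],[np.sin(BY),np.cos(BY)]])
def tobay(P): return (np.asarray(P)[...,:2]-O)@RB
def toworld(b): return np.asarray(b)@RB.T+O
E
python3 - <<'E'
from h import *
c=np.array([[115,295],[112,338],[490,322],[488,367]])/[5,4.5]+[230,140]-[0.5,0.5]+[0.1,0.1]
P=ray("top",c,28);print("rail corners top",P.round(1),P.mean(0).round(1)); print(tobay(P).round(1),tobay(P.mean(0)))
# bay inner/outer top edges
w=np.array([[168,90],[657,79],[168,258],[188,258],[640,248],[662,248]])/[5,4.5]+[230,140]-.4
Q=ray("top",w,35);print(Q.round(1));print(tobay(Q).round(1))
p=np.array([[304,260],[530,246],[545,500]])/[5,4.5]+[230,140]-.4
for q,z in zip(p,(0,42,32)):
  X=ray("top",q,z);print(X.round(1),tobay(X).round(1))
# scene cross-check
s=cv2.imread("pics/scene0.png");cv2.imwrite("pics/crop1.png",cv2.resize(s[160:290,270:430],None,fx=5,fy=4.5,interpolation=cv2.INTER_CUBIC))
E
```

```text
rail corners top [[533.5 198.9  28. ]
 [505.4 200.   28. ]
 [514.5 -19.4  28. ]
 [485.4 -18.   28. ]] [509.7  90.4  28. ]
[[-23.8 175.7]
 [-51.8 177.2]
 [-45.6 -42.3]
 [-74.6 -40.6]] [-48.92356725  67.51170467]
[[ 668.   169.3   35. ]
 [ 672.8 -118.7   35. ]
 [ 556.4  167.3   35. ]
 [ 556.3  155.6   35. ]
 [ 561.  -106.5   35. ]
 [ 560.9 -119.2   35. ]]
[[ 110.4  144.3]
 [ 111.5 -143.7]
 [  -1.3  143.8]
 [  -1.5  132.1]
 [  -0.2 -130. ]
 [  -0.5 -142.7]]
[[560.3  91.1   0. ]] [[ 1.7 67.6]]
[[561.5 -42.7  42. ]] [[  1.2 -66.2]]
[[400.7 -49.6  32. ]] [[-159.8  -71.1]]
```

View pics/crop1.png

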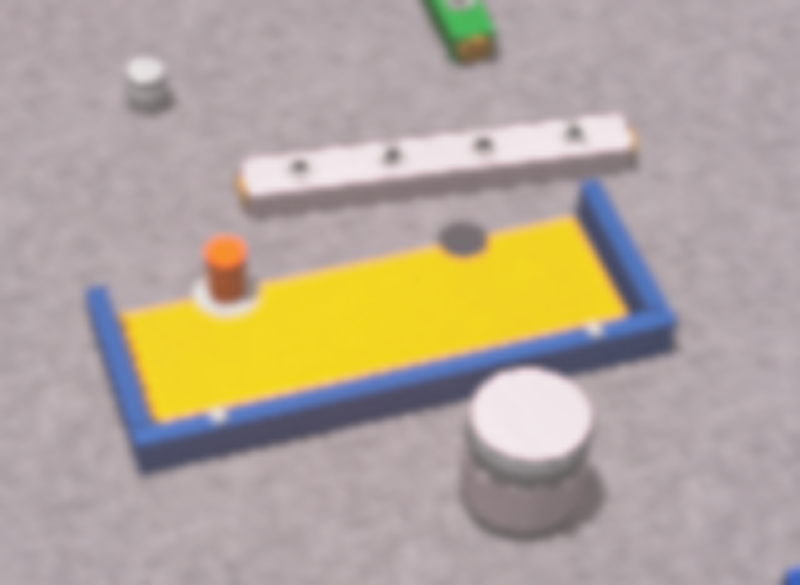

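```bash
cat >> h.py <<'E'
def plan(x,y,z,yawdeg):
    s=manip.read_state();R=Ro.from_euler("xyz",s["eef_rot"]).as_matrix()
    d=R.T@(np.array([x,y,z])-np.array(s["eef_pos"]))/1000
    t=-(np.radians(yawdeg)-s["eef_rot"][2]);t=(t+np.pi)%(2*np.pi)-np.pi
    print("clk",round(s["clock"],2),"shift",d.round(4),"turn",round(t,3),"dist",np.linalg.norm(d).round(3));return d,t
E
python3 -c "
from h import *
plan(455,-8,150,192)"
```

```text
clk 0.1 shift [-0.4173 -0.3682  0.0351] turn -0.637 dist 0.558
```

Emit:
{"op": "send_rows", "data": {
  "commands": [
    [[-0.03,-0.026,0.0],-0.04],
    [[-0.06,-0.052,0.0],-0.08],
    [[-0.09,-0.078,0.0],-0.12],
    [[-0.12,-0.104,0.0],-0.16],
    [[-0.15,-0.13,0.0],-0.2],
    [[-0.18,-0.156,0.0],-0.24],
    [[-0.21,-0.182,0.0],-0.28],
    [[-0.23,-0.2,0.0],-0.32]
  ],
  "hand": 1,
  "force": 10
}}

```text
clock: 0.77
eef_pos: [355.0, 220.4, 185.2]
eef_rot: [-3.141, 0.0, 3.035]
wrist_force: [-0.1, 1.2, 0.2]
finger_gap: 44.4
```

```bash
python3 -c "
from h import *
plan(455,-8,100,192)"
```

```text
clk 0.77 shift [-0.1237 -0.2165  0.0853] turn -0.316 dist 0.264
```

Emit:
{"op": "send_rows", "data": {
  "commands": [
    [[-0.02,-0.035,0.01],-0.045],
    [[-0.04,-0.07,0.02],-0.09],
    [[-0.06,-0.105,0.03],-0.135],
    [[-0.08,-0.14,0.045],-0.18],
    [[-0.1,-0.175,0.06],-0.225],
    [[-0.115,-0.2,0.07],-0.27],
    [[-0.124,-0.216,0.085],-0.316],
    [[-0.124,-0.216,0.085],-0.316]
  ]
}}

```text
clock: 1.43
eef_pos: [454.1, -7.7, 97.7]
eef_rot: [3.141, -0.004, -2.934]
wrist_force: [0.8, 1.2, -1.0]
finger_gap: 0.7
```

Run:
```python
from h import *
plan(455,-8,12,192)
im=manip.camera("top");cv2.imwrite("pics/t1.png",cv2.resize(im[130:290,220:400,::-1],None,fx=4,fy=3.7,interpolation=cv2.INTER_CUBIC))
w=manip.camera("wrist");cv2.imwrite("pics/w1.png",w[:,:,::-1])
```

```text
clk 1.43 shift [-0.0011 -0.0005  0.0857] turn -0.002 dist 0.086
```

View pics/t1.png

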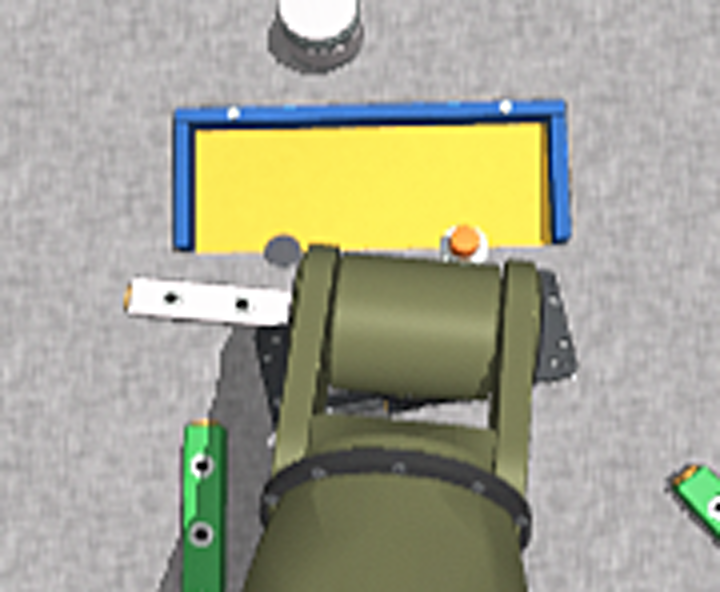

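View pics/w1.png

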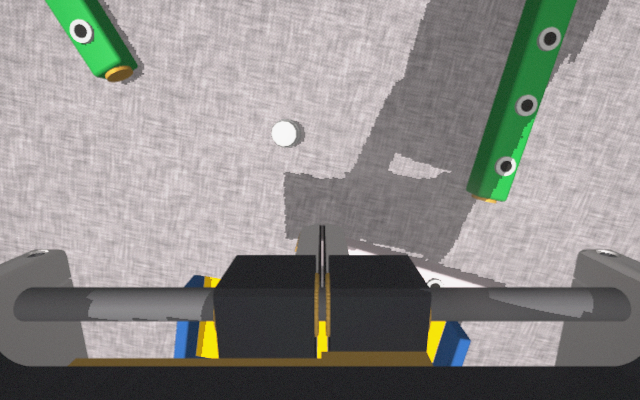

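The top crop shows the rail's right half hidden under the hand. The wrist view shows the socket at (284,133), well clear of the fingers. The way down is clear.

Emit:
{"op": "send_rows", "data": {
  "commands": [
    [[0,0,0.015],0],
    [[0,0,0.03],0],
    [[0,0,0.045],0],
    [[0,0,0.06],0],
    [[0,0,0.072],0],
    [[0,0,0.08],0],
    [[0,0,0.085],0],
    [[0,0,0.085],0]
  ]
}}

```text
clock: 2.2
eef_pos: [454.3, -4.5, 15.1]
eef_rot: [3.141, -0.0, -2.933]
wrist_force: [-0.0, 0.7, 0.1]
finger_gap: 0.2
```

Run:
```python
from h import *
s=manip.read_state();print(np.round(s["eef_pos"],1),s["wrist_force"])
plan(475,-8,12,192)
# arc path of finger, theta from -5.7
C=np.array([-45,113.])
for t in (-5.7,0,5,10,15,20,25,30):
    a=np.radians(t);b=C+143*np.array([np.sin(a),-np.cos(a)])-22*np.array([np.cos(a),np.sin(a)]);print(t,toworld(b).round(1))
im=manip.camera("scene");cv2.imwrite("pics/s1.png",cv2.resize(im[130:290,250:450,::-1],None,fx=4,fy=3.7,interpolation=cv2.INTER_CUBIC))
```

```text
[454.3  -4.5  15.1] [-0.04422245  0.65262613  0.06859679]
clk 2.2 shift [-0.0195 -0.0078  0.003 ] turn -0.001 dist 0.021
-5.7 [478.8  -4.7]
0 [492.9  -7.4]
5 [505.5  -8.6]
10 [518.1  -8.7]
15 [530.7  -7.7]
20 [543.1  -5.6]
25 [555.3  -2.5]
30 [567.2   1.8]
```

View pics/s1.png

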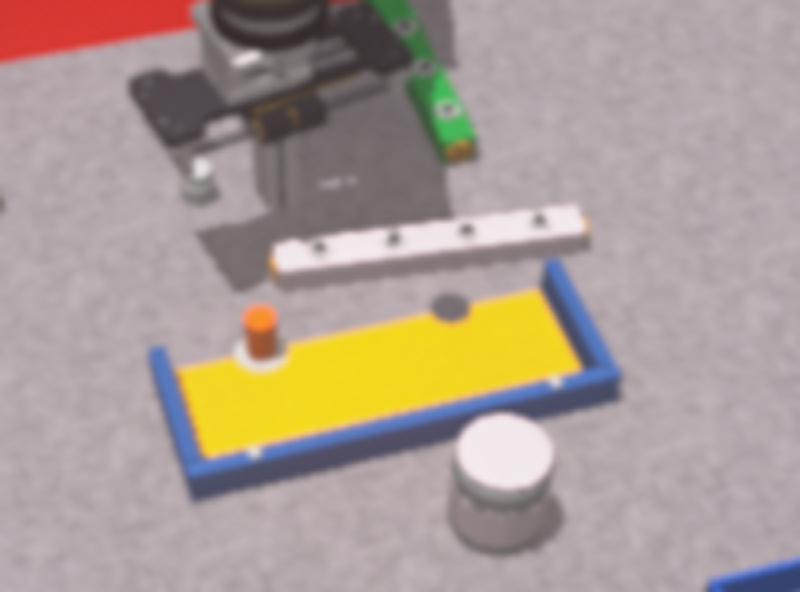

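Emit:
{"op": "send_rows", "data": {
  "commands": [
    [[-0.007,-0.003,0.001],0],
    [[-0.013,-0.005,0.002],0],
    [[-0.018,-0.007,0.003],0],
    [[-0.022,-0.008,0.003],0],
    [[-0.026,-0.009,0.003],0],
    [[-0.03,-0.01,0.003],0],
    [[-0.034,-0.011,0.003],0],
    [[-0.038,-0.012,0.003],0]
  ]
}}

```text
clock: 2.92
eef_pos: [494.6, -8.9, 12.3]
eef_rot: [-3.142, -0.0, -2.933]
wrist_force: [-0.2, 0.2, -0.2]
finger_gap: 0.4
```

Emit:
{"op": "send_rows", "data": {
  "commands": [
    [[-0.004,-0.001,0],0],
    [[-0.008,-0.002,0],0],
    [[-0.012,-0.0025,0],0],
    [[-0.016,-0.003,0],0],
    [[-0.02,-0.004,0],0],
    [[-0.024,-0.005,0],0],
    [[-0.028,-0.006,0],0],
    [[-0.032,-0.0065,0],0]
  ]
}}

```text
clock: 3.58
eef_pos: [527.2, -8.7, 12.2]
eef_rot: [-3.142, -0.0, -2.933]
wrist_force: [-0.1, -0.4, 0.2]
finger_gap: 0.3
```

```bash
cat >> h.py <<'E'
def snap(name,cam="scene",box=(130,290,250,450)):
    im=manip.camera(cam)[:,:,::-1];cv2.imwrite(f"pics/{name}_full.png",im)
    a,b,c,d=box;cv2.imwrite(f"pics/{name}.png",cv2.resize(im[a:b,c:d],(800,592),interpolation=cv2.INTER_CUBIC))
def frompix(pts,z=28,cam="scene",box=(130,290,250,450)):
    a,b,c,d=box;p=np.array(pts,float)*[(d-c)/800,(b-a)/592]+[c-.4,a-.4]
    return ray(cam,p,z)
E
python3 - <<'E'
from h import *
s=manip.read_state();print(np.round(s["eef_pos"],1),s["wrist_force"])
snap("s2")
E
```

```text
[527.2  -8.7  12.2] [-0.0585642  -0.44316539  0.16334894]
```

View pics/s2.png

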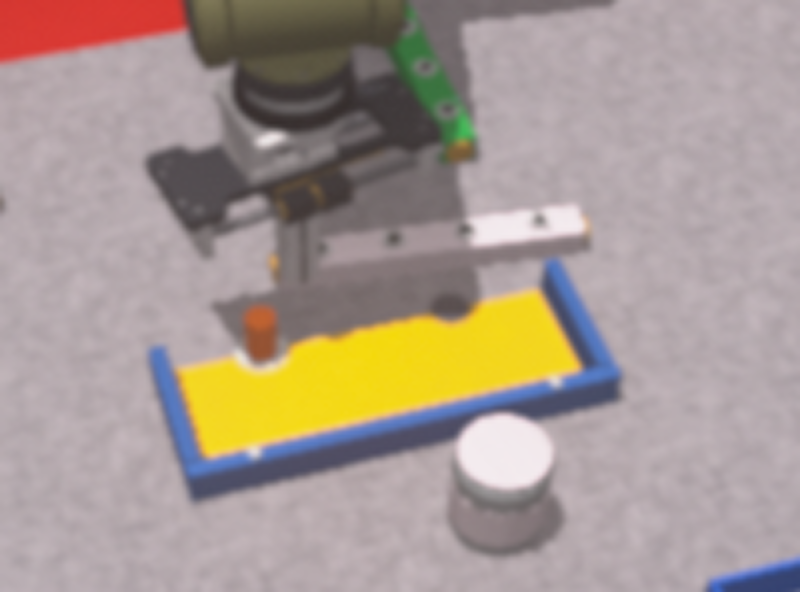

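Run:
```python
from h import *
for P in ([454.3,-4.5,15.1],[527.2,-8.7,12.2],[527.2,-8.7,60]):
    p=proj("scene",P)[0];print(P,p.round(1),((p-[250,130])*[4,3.7]).round(0))
print(manip.read_state()["clock"])
for n,b in(("scene",(180,220,290,350)),("top",(180,230,230,350))):
    snap("z"+n,n,b)
    im=cv2.imread(f"pics/z{n}_full.png");d=cv2.absdiff(im,cv2.imread(f"pics/{n}0.png"))
```

```text
[454.3, -4.5, 15.1] [319.1 189.6] [276. 221.]
[527.2, -8.7, 12.2] [324.4 209.8] [298. 295.]
[527.2, -8.7, 60] [324.2 198.5] [297. 254.]
3.6333
```

View pics/zscene.png

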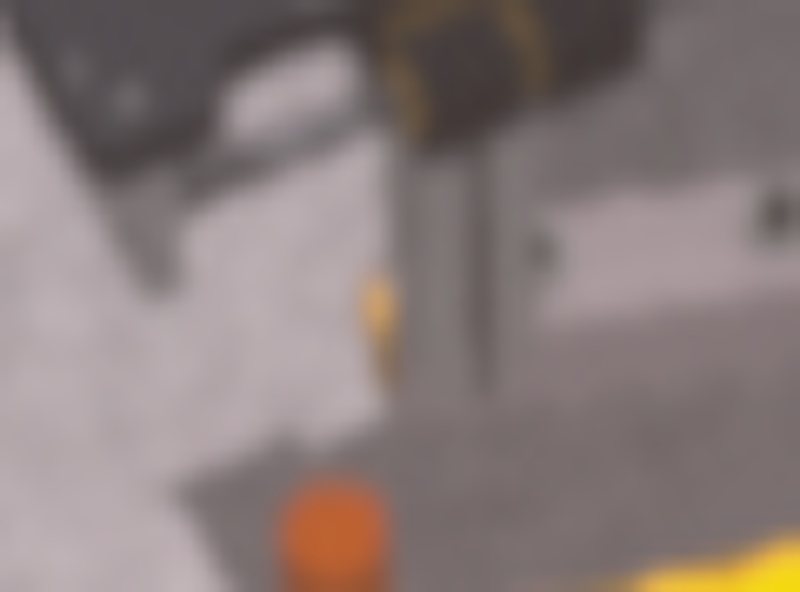

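View pics/ztop.png

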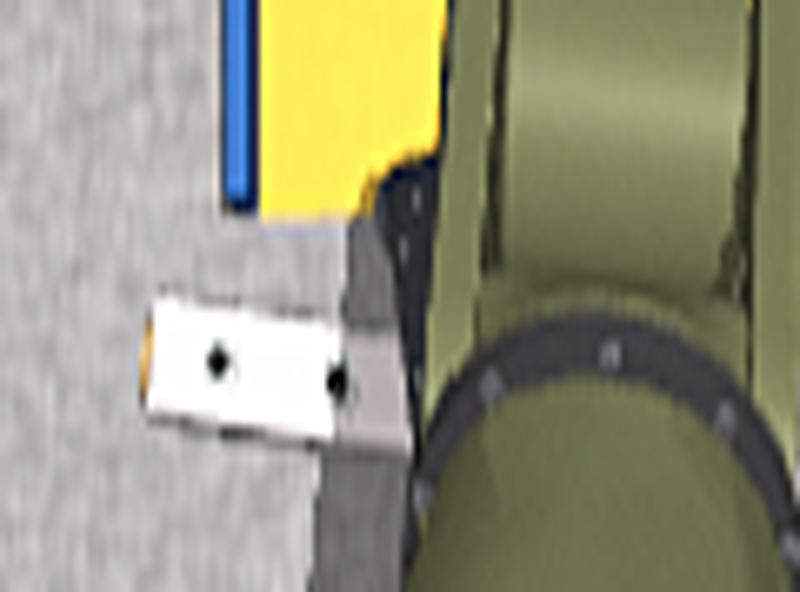

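The rail has not moved and the force stayed near zero. The finger's lower end shows at about (323,207), but the reported TCP projects to (324,210). The closed fingertips seem to sit higher than the TCP and to have passed over the rail. I check this against the first picture, taken with the fingers open.

Run:
```python
from h import *
P=np.array([228,500.2,184.7]);yaw=2.714
ty=np.array([np.sin(yaw),-np.cos(yaw),0])
im=cv2.imread("pics/scene0.png")
q=proj("scene",[P,P+53*ty,P-53*ty]);print(q)
b=(0,90,410,530)
c=cv2.resize(im[b[0]:b[1],b[2]:b[3]],(800,600),interpolation=cv2.INTER_CUBIC)
for p in q:
    cv2.circle(c,tuple(((p+.5-[410,0])*800/120).astype(int).tolist()),6,(0,0,255),2)
cv2.imwrite("pics/open.png",c)
```

```text
[[457.76448673  65.76364197]
 [475.45479197  67.14912711]
 [440.22440735  64.38992234]]
```

View pics/open.png

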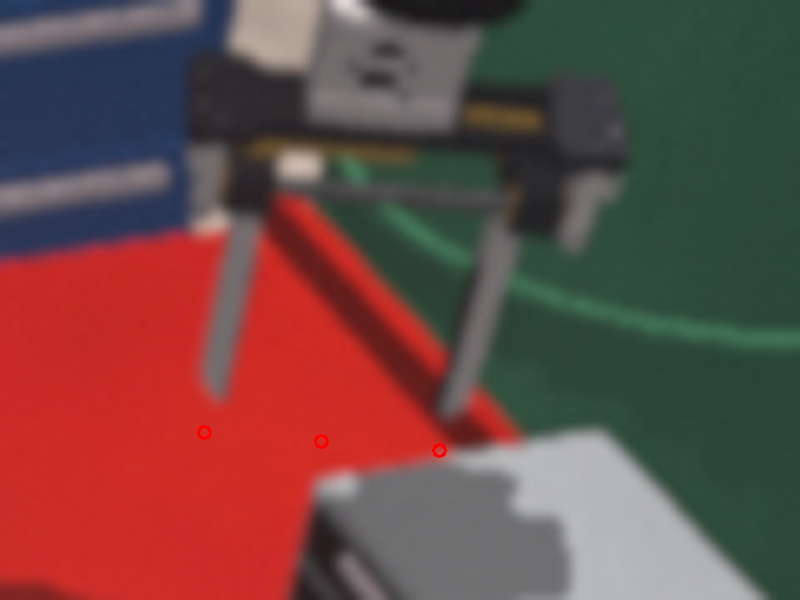

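With the fingers open, the tips also end about 5 px short of the projected TCP. So the real tips are about 15–20 mm above the reported TCP. I back off above the rail and go lower, guarding with the force reading.

Emit:
{"op": "send_rows", "data": {
  "commands": [
    [[0,0,-0.01],0],
    [[0,0,-0.02],0],
    [[0.02,0.004,-0.02],0],
    [[0.04,0.009,-0.02],0],
    [[0.06,0.013,-0.02],0],
    [[0.072,0.016,-0.02],0],
    [[0.072,0.016,-0.01],0],
    [[0.072,0.016,0],0]
  ]
}}

```text
clock: 4.4
eef_pos: [454.0, -8.0, 12.9]
eef_rot: [-3.141, 0.003, -2.933]
wrist_force: [0.1, -1.0, -0.2]
finger_gap: 0.6
```

Emit:
{"op": "send_rows", "data": {
  "commands": [
    [[0,0,0.003],0],
    [[0,0,0.006],0],
    [[0,0,0.009],0],
    [[0,0,0.011],0],
    [[0,0,0.012],0],
    [[0,0,0.012],0],
    [[0,0,0.012],0],
    [[0,0,0.012],0]
  ]
}}

```text
clock: 5.07
eef_pos: [453.2, -7.9, 0.4]
eef_rot: [-3.142, 0.0, -2.933]
wrist_force: [-1.1, 0.5, 0.6]
finger_gap: 0.7
```

Run:
```python
from h import *
s=manip.read_state();print(np.round(s["eef_pos"],2),s["wrist_force"])
snap("z3","scene",(165,215,285,352))
p=proj("scene",[[*s["eef_pos"][:2],z] for z in (0,10,20,30)]);print(((p+.4-[285,165])*[800/67,592/50]).round(0))
```

```text
[ 4.532e+02 -7.930e+00  3.900e-01] [-1.05443628  0.47629114  0.57087154]
[[398. 337.]
 [397. 310.]
 [396. 282.]
 [395. 254.]]
```

View pics/z3.png

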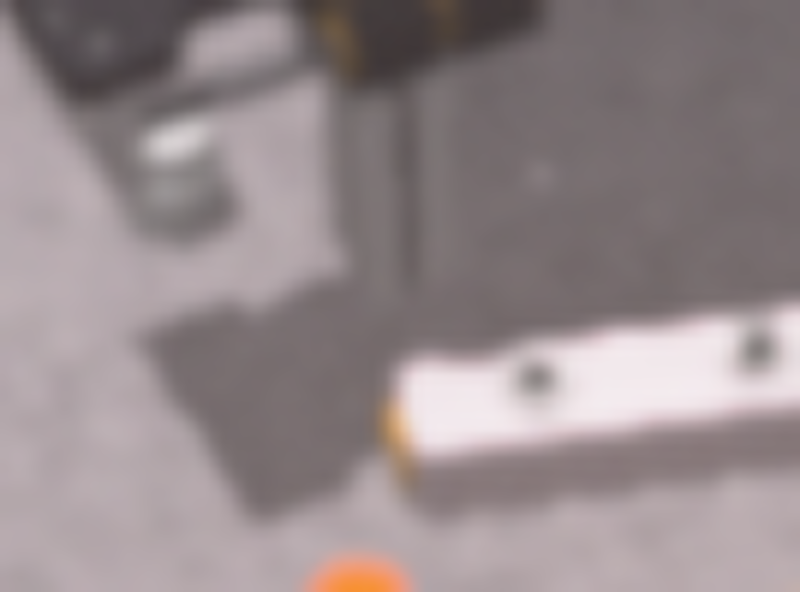

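Finger bottoms at row about 300, so the tips are at z of about 15–18 while the TCP reads 0.4. I go down about 7 mm more, slowly.

Emit:
{"op": "send_rows", "data": {
  "commands": [
    [[0,0,0.001],0],
    [[0,0,0.002],0],
    [[0,0,0.003],0],
    [[0,0,0.004],0],
    [[0,0,0.005],0],
    [[0,0,0.006],0],
    [[0,0,0.007],0],
    [[0,0,0.007],0]
  ]
}}

```text
clock: 5.78
eef_pos: [453.0, -7.9, -6.9]
eef_rot: [3.142, -0.0, -2.933]
wrist_force: [-0.3, -0.1, 0.4]
finger_gap: 0.6
```

Emit:
{"op": "send_rows", "data": {
  "commands": [
    [[-0.005,-0.001,0],0],
    [[-0.01,-0.003,0],0],
    [[-0.015,-0.004,0],0],
    [[-0.018,-0.005,0],0],
    [[-0.021,-0.005,0],0],
    [[-0.024,-0.006,0],0],
    [[-0.027,-0.006,0],0],
    [[-0.03,-0.007,0],0]
  ]
}}

```text
clock: 6.45
eef_pos: [484.0, -8.5, -6.8]
eef_rot: [3.141, -0.0, -2.933]
wrist_force: [-0.3, 0.6, 0.1]
finger_gap: 0.2
```

Run:
```python
from h import *
s=manip.read_state();print(np.round(s["eef_pos"],2),s["wrist_force"])
snap("s4")
print(ray("top",[[300,125]],85))
```

```text
[483.97  -8.47  -6.83] [-0.32725371  0.56386558  0.06130389]
[[755.22565619  57.8144002   85.        ]]
```

View pics/s4.png

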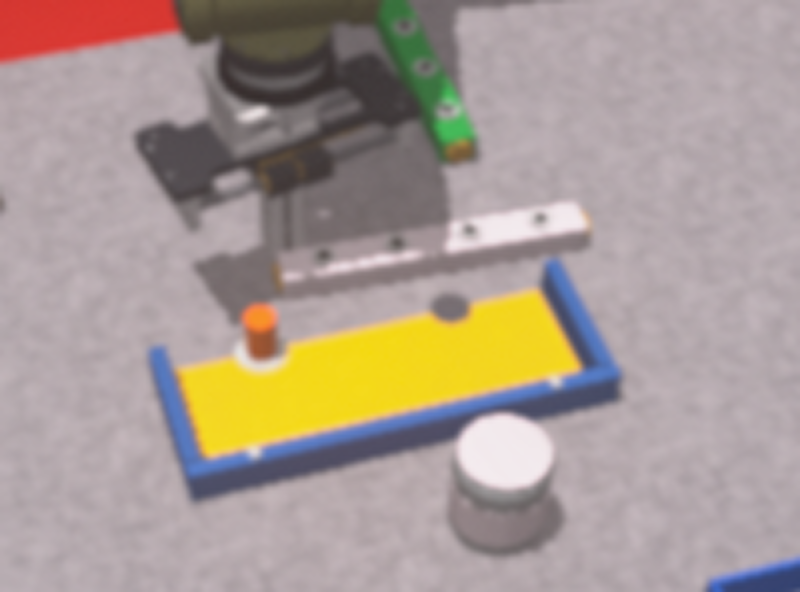

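The finger is now behind the rail, and the right end has begun to move (282,278). I keep pushing.

Emit:
{"op": "send_rows", "data": {
  "commands": [
    [[-0.004,-0.001,0],0],
    [[-0.008,-0.002,0],0],
    [[-0.012,-0.0025,0],0],
    [[-0.016,-0.003,0],0],
    [[-0.02,-0.004,0],0],
    [[-0.024,-0.005,0],0],
    [[-0.028,-0.006,0],0],
    [[-0.032,-0.0065,0],0]
  ]
}}

```text
clock: 7.17
eef_pos: [517.0, -8.3, -6.8]
eef_rot: [-3.142, 0.0, -2.933]
wrist_force: [-0.5, -0.8, 0.3]
finger_gap: 0.4
```

Emit:
{"op": "send_rows", "data": {
  "commands": [
    [[-0.004,0,0],0],
    [[-0.008,-0.001,0],0],
    [[-0.012,-0.002,0],0],
    [[-0.016,-0.002,0],0],
    [[-0.02,-0.003,0],0],
    [[-0.024,-0.003,0],0],
    [[-0.026,-0.003,0],0],
    [[-0.028,-0.003,0],0]
  ]
}}

```text
clock: 7.83
eef_pos: [544.8, -5.4, -6.8]
eef_rot: [-3.142, -0.0, -2.933]
wrist_force: [-1.5, -0.2, 0.2]
finger_gap: 0.3
```

Run:
```python
from h import *
s=manip.read_state();print(np.round(s["eef_pos"],2),s["wrist_force"])
snap("s5")
```

```text
[544.77  -5.43  -6.78] [-1.54656158 -0.19397902  0.19651161]
```

View pics/s5.png

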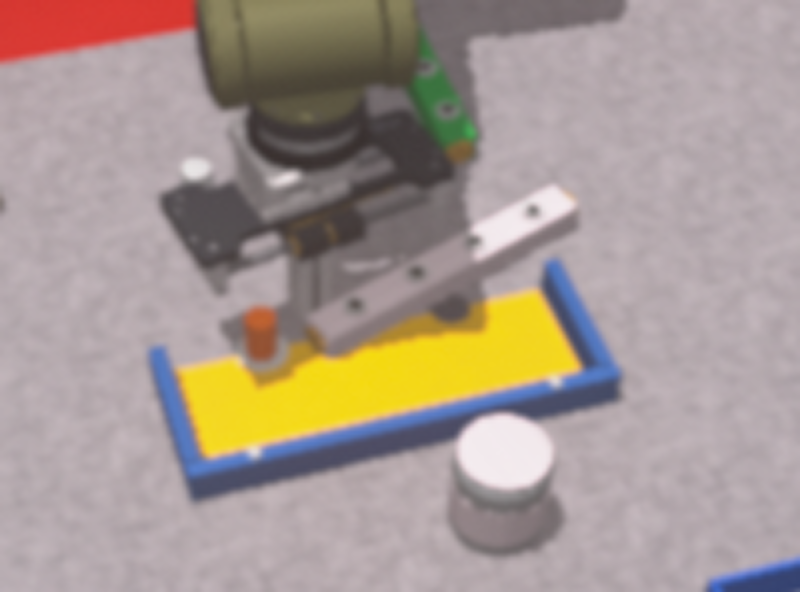

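The right end is now in the mouth, to the left of the post in world terms, with its near corner at about (310,322). I measure the rail pose.

```bash
cat >> h.py <<'E'
def pose4(lb,lf,rb,rf,box=(130,290,250,450),cam="scene"):
    P=frompix([lb,lf,rb,rf],28,cam,box)[:,:2];B=tobay(P)
    L=(B[0]+B[1])/2;R=(B[2]+B[3])/2;d=R-L
    print("bay left",L.round(1),"right",R.round(1),"len",np.linalg.norm(d).round(1),"theta",np.degrees(np.arctan2(d[0],-d[1])).round(1),"wid",np.linalg.norm(B[0]-B[1]).round(1),np.linalg.norm(B[2]-B[3]).round(1))
E
python3 - <<'E'
from h import *
pose4((558,184),(578,208),(310,322),(329,345))
E
```

```text
bay left [-60.7 175.3] right [ 15.9 -31.6] len 220.7 theta 20.3 wid 27.7 24.3
```

Emit:
{"op": "send_rows", "data": {
  "commands": [
    [[-0.004,0,0],0],
    [[-0.008,0,0],0],
    [[-0.012,0.001,0],0],
    [[-0.016,0.001,0],0],
    [[-0.02,0.002,0],0],
    [[-0.023,0.0025,0],0],
    [[-0.025,0.003,0],0],
    [[-0.025,0.003,0],0]
  ]
}}

```text
clock: 8.55
eef_pos: [568.8, 2.8, -6.8]
eef_rot: [-3.142, 0.0, -2.933]
wrist_force: [-0.7, -0.7, 0.1]
finger_gap: 0.4
```

Emit:
{"op": "send_rows", "data": {
  "commands": [
    [[0.01,0,0],0],
    [[0.03,0,0],0],
    [[0.05,0,0],0],
    [[0.06,0,-0.03],0],
    [[0.06,0,-0.06],0],
    [[0.06,0,-0.09],0],
    [[0.06,0,-0.11],0],
    [[0.06,0,-0.12],0]
  ]
}}

```text
clock: 9.22
eef_pos: [510.7, -9.8, 116.2]
eef_rot: [-3.14, 0.004, -2.933]
wrist_force: [0.4, -0.9, 0.2]
finger_gap: 0.3
```

Run:
```python
from h import *
s=manip.read_state();print(np.round(s["eef_pos"],2),s["wrist_force"])
snap("s6")
```

```text
[510.71  -9.79 116.2 ] [ 0.4280167 -0.893882   0.1782586]
```

View pics/s6.png

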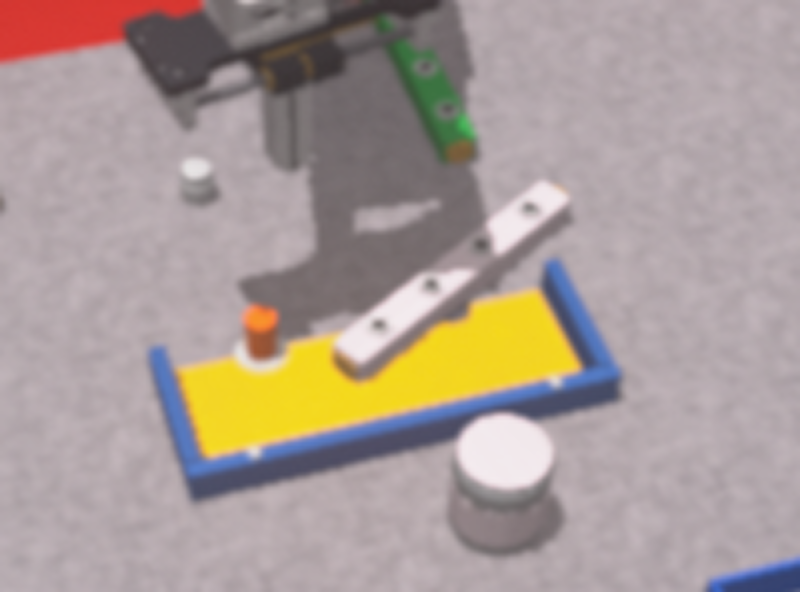

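Run:
```python
from h import *
pose4((543,180),(571,198),(336,344),(361,366))
```

```text
bay left [-69.7 170.5] right [ 39.7 -18.9] len 218.7 theta 30.0 wid 26.3 25.3
```

Run:
```python
from h import *
t=toworld([-88,201]);print(t);plan(t[0],t[1],110,120.7)
```

```text
[468.89450949 223.33904796]
clk 9.27 shift [-0.007   0.2368  0.0063] turn 1.243 dist 0.237
```

Emit:
{"op": "send_rows", "data": {
  "commands": [
    [[-0.001,0.03,0],0.12],
    [[-0.002,0.06,0],0.24],
    [[-0.003,0.09,0],0.36],
    [[-0.004,0.12,0],0.48],
    [[-0.005,0.15,0],0.6],
    [[-0.006,0.18,0],0.72],
    [[-0.007,0.21,0],0.84],
    [[-0.007,0.237,0],0.96]
  ]
}}

```text
clock: 9.93
eef_pos: [466.6, 225.1, 111.8]
eef_rot: [-3.14, -0.001, 2.384]
wrist_force: [0.0, 0.6, -0.5]
finger_gap: 0.5
```

Run:
```python
from h import *
t=toworld([-88,201]);plan(t[0],t[1],10,120.7)
```

```text
clk 9.93 shift [-0.003   0.0005  0.1018] turn 0.278 dist 0.102
```

Emit:
{"op": "send_rows", "data": {
  "commands": [
    [[0,0,0.01],0.1],
    [[0,0,0.03],0.2],
    [[0,0,0.05],0.278],
    [[0,0,0.07],0.278],
    [[0,0,0.085],0.278],
    [[0,0,0.095],0.278],
    [[0,0,0.102],0.278],
    [[0,0,0.102],0.278]
  ]
}}

```text
clock: 10.6
eef_pos: [466.7, 223.3, 9.6]
eef_rot: [-3.139, -0.0, 2.112]
wrist_force: [-0.0, -0.8, -0.2]
finger_gap: 0.6
```

Run:
```python
from h import *
s=manip.read_state();print(np.round(s["eef_pos"],2),s["eef_rot"],tobay(s["eef_pos"]))
snap("s7")
```

```text
[466.73 223.27   9.59] [-3.13909142e+00 -4.42988068e-04  2.11184769e+00] [-90.16150661 200.95474753]
```

View pics/s7.png

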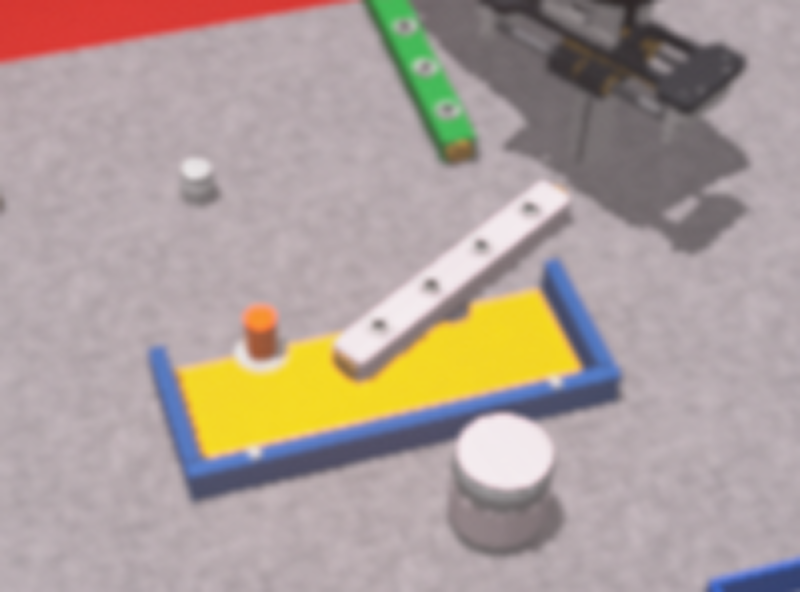

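The rail lies clear and unchanged, and the finger is off its left end. I fit the axis through the four ports: (530,208), (481,245), (431,285) and (379,325).

```bash
cat >> h.py <<'E'
def ports(pts,box=(130,290,250,450),cam="scene"):
    B=tobay(frompix(pts,28,cam,box));c=B.mean(0);u=np.linalg.svd(B-c)[2][0];u=u if u[1]<0 else -u
    th=np.degrees(np.arctan2(u[0],-u[1]));s=manip.read_state();f=tobay(s["eef_pos"])-c;n=np.array([-u[1],u[0]])
    print("centre",c.round(1),"theta",th.round(1),"left",(c-112.5*u).round(1),"right",(c+112.5*u).round(1),"ports along",((B-c)@u).round(1),"finger along",(f@u).round(1),"lateral(fwd)",(f@n).round(1),"pushdir world deg",round(np.degrees(np.arctan2(u[1],u[0]))+np.degrees(BY),1))
E
python3 - <<'E'
from h import *
ports([(530,208),(481,245),(431,285),(379,325)])
E
```

```text
centre [-18.5  76.6] theta 29.4 left [-73.7 174.6] right [ 36.8 -21.4] ports along [-78.5 -26.3  26.6  78.2] finger along -143.4 lateral(fwd) -0.8 pushdir world deg -59.8
```

Emit:
{"op": "send_rows", "data": {
  "commands": [
    [[0,0,0.004],0],
    [[0,0,0.008],0],
    [[0,0,0.012],0],
    [[0,0,0.0165],0.01],
    [[-0.004,0,0.0165],0.014],
    [[-0.008,0,0.0165],0.014],
    [[-0.012,0.0005,0.0165],0.014],
    [[-0.016,0.0005,0.0165],0.014]
  ]
}}

```text
clock: 11.32
eef_pos: [476.7, 209.7, -5.1]
eef_rot: [3.141, 0.0, 2.098]
wrist_force: [-0.7, -0.6, 0.1]
finger_gap: 0.4
```

Emit:
{"op": "send_rows", "data": {
  "commands": [
    [[-0.004,0,0],0],
    [[-0.008,0,0],0],
    [[-0.012,0,0],0],
    [[-0.016,0,0],0],
    [[-0.02,0,0],0],
    [[-0.024,0,0],0],
    [[-0.028,0,0],0],
    [[-0.032,0,0],0]
  ]
}}

```text
clock: 11.98
eef_pos: [492.5, 182.3, -5.1]
eef_rot: [3.141, -0.0, 2.098]
wrist_force: [-1.4, 4.7, 3.8]
finger_gap: 0.6
```

Run:
```python
from h import *
s=manip.read_state();print(np.round(s["eef_pos"],2),s["eef_rot"],tobay(s["eef_pos"]),s["wrist_force"])
snap("s8")
```

```text
[492.53 182.27  -5.12] [ 3.14135304e+00 -1.08344101e-04  2.09784413e+00] [-64.89750558 159.62605792] [-1.40089132  4.69155706  3.80866164]
```

View pics/s8.png

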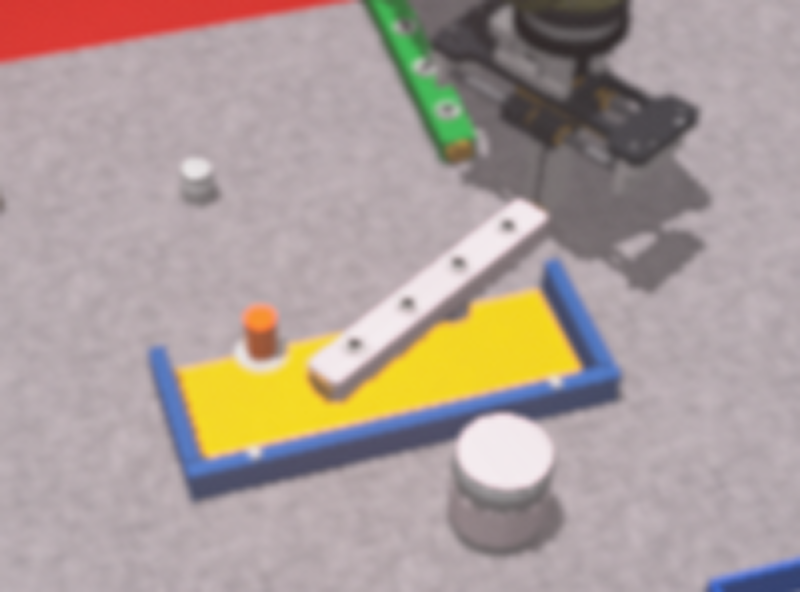

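Run:
```python
from h import *
ports([(508,226),(459,263),(407,303),(354,345)])
```

```text
centre [-6.3 55.6] theta 29.2 left [-61.3 153.8] right [ 48.7 -42.5] ports along [-78.  -26.7  26.1  78.6] finger along -118.8 lateral(fwd) -0.3 pushdir world deg -60.0
```

The rail slides straight along its axis. I push about 64 mm more.

Emit:
{"op": "send_rows", "data": {
  "commands": [
    [[-0.004,0,0],0],
    [[-0.008,0,0],0],
    [[-0.012,0,0],0],
    [[-0.016,0,0],0],
    [[-0.02,0,0],0],
    [[-0.024,0,0],0],
    [[-0.028,0,0],0],
    [[-0.032,0,0],0]
  ]
}}

```text
clock: 12.7
eef_pos: [508.5, 154.5, -5.2]
eef_rot: [-3.142, -0.0, 2.098]
wrist_force: [-1.7, 4.1, 4.4]
finger_gap: 0.7
```

Emit:
{"op": "send_rows", "data": {
  "commands": [
    [[-0.004,0,0],0],
    [[-0.008,0,0],0],
    [[-0.012,0,0],0],
    [[-0.016,0,0],0],
    [[-0.02,0,0],0],
    [[-0.024,0,0],0],
    [[-0.028,0,0],0],
    [[-0.03,0,0],0]
  ]
}}

```text
clock: 13.37
eef_pos: [523.7, 128.4, -5.2]
eef_rot: [-3.142, -0.0, 2.098]
wrist_force: [-2.1, 4.4, 4.3]
finger_gap: 0.7
```

Run:
```python
from h import *
s=manip.read_state();print(np.round(s["eef_pos"],2),tobay(s["eef_pos"]),s["wrist_force"])
snap("s9")
```

```text
[523.71 128.42  -5.22] [-34.42203106 105.37405274] [-2.11914703  4.42082564  4.25046097]
```

View pics/s9.png

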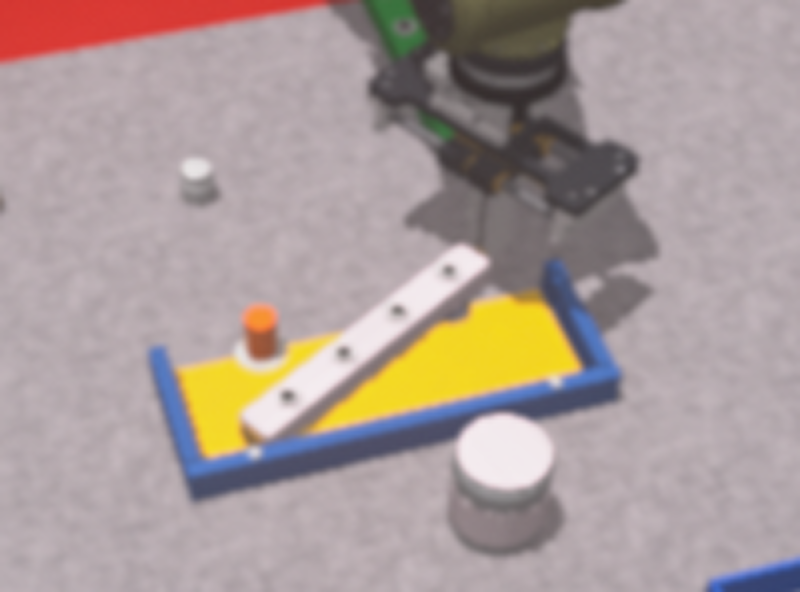

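Run:
```python
from h import *
ports([(449,271),(398,311),(344,353),(289,397)])
```

```text
centre [24.5  1.7] theta 29.7 left [-31.4  99.4] right [ 80.3 -95.9] ports along [-78.2 -26.3  26.2  78.3] finger along -119.0 lateral(fwd) 0.3 pushdir world deg -59.5
```

Emit:
{"op": "send_rows", "data": {
  "commands": [
    [[-0.003,0,0],0],
    [[-0.005,0,0],0],
    [[0.005,0,0],0],
    [[0.02,0,0],0],
    [[0.02,0,-0.02],-0.1],
    [[0.02,0,-0.04],-0.2],
    [[0.02,0,-0.06],-0.32],
    [[0.02,0,-0.07],-0.44]
  ]
}}

```text
clock: 14.08
eef_pos: [513.8, 146.6, 66.7]
eef_rot: [3.14, 0.002, 2.544]
wrist_force: [-0.1, 0.4, 0.5]
finger_gap: 0.3
```

Run:
```python
from h import *
t=toworld([-53,64]);print(t);plan(t[0],t[1],60,197)
```

```text
[505.67250187  86.80561148]
clk 14.08 shift [-0.0269 -0.054   0.0067] turn -0.894 dist 0.061
```

Emit:
{"op": "send_rows", "data": {
  "commands": [
    [[-0.004,-0.008,0],-0.11],
    [[-0.008,-0.016,0],-0.22],
    [[-0.012,-0.024,0],-0.33],
    [[-0.016,-0.032,0],-0.44],
    [[-0.02,-0.04,0],-0.56],
    [[-0.024,-0.048,0],-0.67],
    [[-0.027,-0.054,0],-0.79],
    [[-0.027,-0.054,0],-0.894]
  ]
}}

```text
clock: 14.75
eef_pos: [504.5, 85.6, 64.5]
eef_rot: [-3.141, -0.0, -2.846]
wrist_force: [0.2, -1.0, 0.5]
finger_gap: 0.5
```

Emit:
{"op": "send_rows", "data": {
  "commands": [
    [[0,0,0.01],0],
    [[0,0,0.025],0],
    [[0,0,0.04],0],
    [[0,0,0.052],0],
    [[0,0,0.062],0],
    [[0,0,0.068],0],
    [[0,0,0.072],0],
    [[0,0,0.072],0]
  ]
}}

```text
clock: 15.42
eef_pos: [504.7, 86.4, -8.0]
eef_rot: [3.141, -0.001, -2.852]
wrist_force: [-0.3, -0.5, 0.1]
finger_gap: 0.5
```

Run:
```python
from h import *
s=manip.read_state();print(np.round(s["eef_pos"],2),s["eef_rot"],tobay(s["eef_pos"]),s["wrist_force"])
snap("s10")
# arc of finger: COR and rail pose
R=np.array([82.5,-100.]);a0=np.radians(29.7);u=np.array([np.sin(a0),-np.cos(a0)]);C=R-66*u
for t in (29.7,20,10,0):
    a=np.radians(t);u=np.array([np.sin(a),-np.cos(a)]);n=np.array([np.cos(a),np.sin(a)])
    f=C-(159-18)*u-22*n;print(t,"left",(C-159*u).round(),"right",(C+66*u).round(),"finger bay",f.round(1),"world",toworld(f).round(1));plan(*toworld(f),-7,197)
```

```text
[504.66  86.45  -7.98] [ 3.14148891e+00 -9.26646327e-04 -2.85230781e+00] [-54.01313105  63.65266572] [-0.34102552 -0.49470244  0.14981112]
29.7 left [-29.  95.] right [  82. -100.] finger bay [-39.2  68.9] world [519.4  91.9]
clk 15.47 shift [-0.0154  0.0011 -0.0004] turn -0.007 dist 0.015
20 left [ -5. 107.] right [  72. -105.] finger bay [-19.1  82.3] world [539.3 105.5]
clk 15.47 shift [-0.0384  0.0085 -0.0004] turn -0.007 dist 0.039
10 left [ 22. 114.] right [  61. -108.] finger bay [ 3.6 92.4] world [561.9 115.9]
clk 15.47 shift [-0.063   0.012  -0.0004] turn -0.007 dist 0.064
0 left [ 50. 116.] right [  50. -109.] finger bay [27.8 98.3] world [586.  122.2]
clk 15.47 shift [-0.0879  0.0111 -0.0004] turn -0.007 dist 0.089
```

View pics/s10.png

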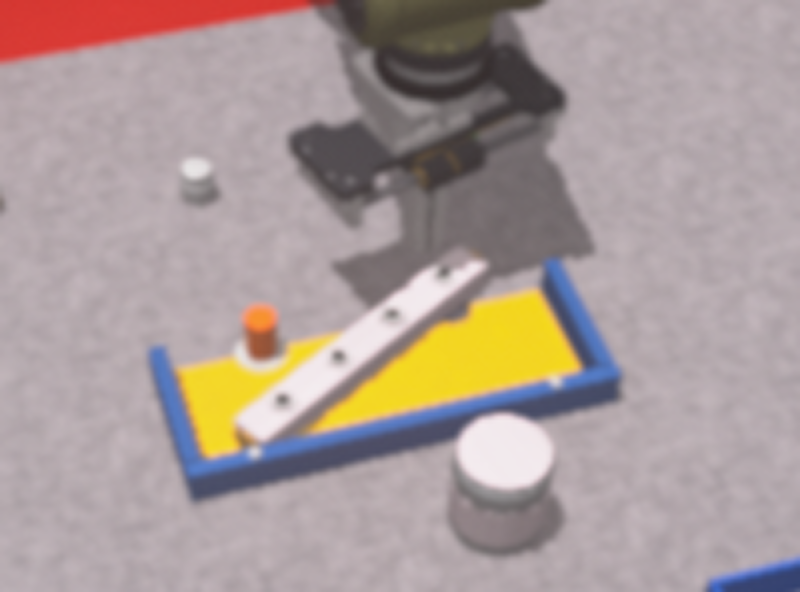

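Emit:
{"op": "send_rows", "data": {
  "commands": [
    [[-0.005,0,0],0],
    [[-0.01,0,0],0],
    [[-0.015,0.001,0],0],
    [[-0.019,0.002,0],0],
    [[-0.023,0.0035,0],0],
    [[-0.027,0.005,0],0],
    [[-0.031,0.006,0],0],
    [[-0.035,0.0075,0],0]
  ]
}}

```text
clock: 16.13
eef_pos: [536.7, 103.8, -7.3]
eef_rot: [-3.142, -0.0, -2.851]
wrist_force: [-0.8, -0.8, 1.1]
finger_gap: 0.7
```

Emit:
{"op": "send_rows", "data": {
  "commands": [
    [[-0.004,0.001,0],0],
    [[-0.008,0.002,0],0],
    [[-0.012,0.0025,0],0],
    [[-0.016,0.003,0],0],
    [[-0.02,0.0035,0],0],
    [[-0.024,0.004,0],0],
    [[-0.028,0.0045,0],0],
    [[-0.03,0.0045,0],0]
  ]
}}

```text
clock: 16.8
eef_pos: [564.3, 116.7, -7.3]
eef_rot: [3.142, 0.0, -2.851]
wrist_force: [-2.0, 0.2, 1.1]
finger_gap: 0.4
```

Run:
```python
from h import *
s=manip.read_state();print(np.round(s["eef_pos"],2),s["eef_rot"],tobay(s["eef_pos"]),s["wrist_force"])
snap("s11")
```

```text
[564.29 116.68  -7.33] [ 3.14155112e+00  8.40017741e-05 -2.85142003e+00] [ 6.00533285 93.10765627] [-1.96148982  0.16533854  1.05906266]
```

View pics/s11.png

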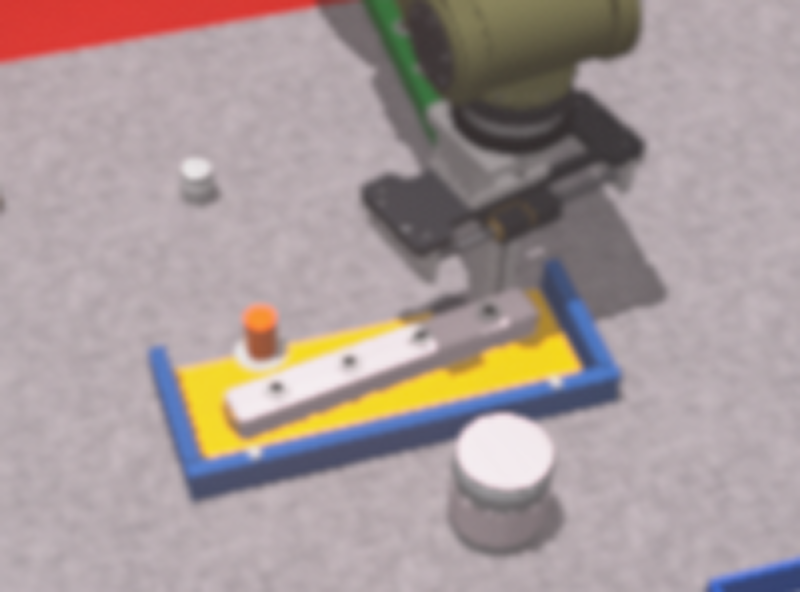

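Run:
```python
from h import *
ports([(490,313),(421,337),(349,362),(278,388)])
```

```text
centre [42.2  5.9] theta 8.5 left [ 25.6 117.1] right [  58.9 -105.4] ports along [-77.9 -26.2  26.5  77.6] finger along -91.7 lateral(fwd) -22.8 pushdir world deg -80.7
```

Emit:
{"op": "send_rows", "data": {
  "commands": [
    [[-0.004,0,0],0],
    [[-0.008,0,0],0],
    [[-0.012,0,0],0],
    [[-0.016,-0.001,0],0],
    [[-0.02,-0.001,0],0],
    [[-0.022,-0.001,0],0],
    [[-0.018,-0.001,0],0],
    [[-0.005,-0.001,0],0]
  ]
}}

```text
clock: 17.52
eef_pos: [569.6, 117.1, -7.2]
eef_rot: [-3.141, 0.001, -2.851]
wrist_force: [-0.8, 0.7, 0.0]
finger_gap: 0.3
```

Emit:
{"op": "send_rows", "data": {
  "commands": [
    [[0.005,-0.01,0],0.05],
    [[0.01,-0.025,0],0.1],
    [[0.015,-0.04,0],0.16],
    [[0.02,-0.055,0],0.22],
    [[0.02,-0.07,0],0.28],
    [[0.02,-0.08,0],0.28],
    [[0.02,-0.08,0],0.28],
    [[0.02,-0.08,0],0.28]
  ]
}}

```text
clock: 18.18
eef_pos: [572.7, 34.5, -7.2]
eef_rot: [3.142, 0.0, -3.13]
wrist_force: [-0.8, -0.5, 0.8]
finger_gap: 0.4
```

Run:
```python
from h import *
s=manip.read_state();print(np.round(s["eef_pos"],2),s["eef_rot"],tobay(s["eef_pos"]),s["wrist_force"])
snap("s12")
```

```text
[572.65  34.55  -7.25] [ 3.14150669e+00  1.96193296e-04 -3.13015735e+00] [13.2955528  10.87749958] [-0.76518141 -0.5463832   0.7772827 ]
```

View pics/s12.png

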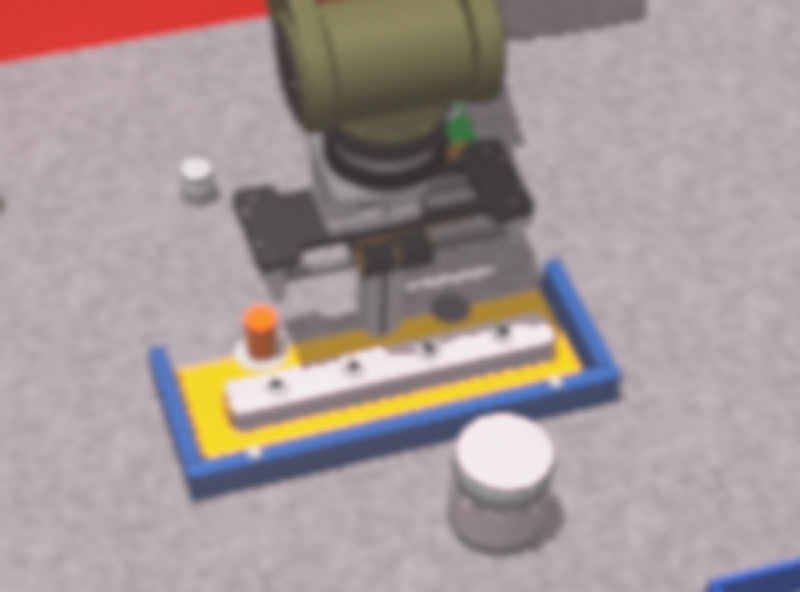

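Run:
```python
from h import *
ports([(503,331),(430,348),(354,366),(277,384)])
```

```text
centre [49.7  7.8] theta 0.7 left [ 48.3 120.2] right [  51.  -104.7] ports along [-77.8 -26.5  26.   78.3] finger along -4.0 lateral(fwd) -36.5 pushdir world deg -88.6
```

The rail lies straight at bay x = 50, and the finger is at its middle. I push it forward square.

Emit:
{"op": "send_rows", "data": {
  "commands": [
    [[0,-0.002,0],0],
    [[-0.003,-0.003,0],0],
    [[-0.007,-0.003,0],0],
    [[-0.01,-0.003,0],0],
    [[-0.013,-0.003,0],0],
    [[-0.016,-0.003,0],0],
    [[-0.019,-0.003,0],0],
    [[-0.022,-0.003,0],0]
  ]
}}

```text
clock: 18.9
eef_pos: [594.5, 31.9, -7.3]
eef_rot: [3.142, -0.001, -3.131]
wrist_force: [-4.0, 0.2, 2.9]
finger_gap: 0.6
```

Emit:
{"op": "send_rows", "data": {
  "commands": [
    [[-0.003,0,0],0],
    [[-0.006,0,0],0],
    [[-0.009,0,0],0],
    [[-0.012,0,0],0],
    [[-0.015,0,0],0],
    [[-0.017,0,0],0],
    [[-0.018,0,0],0],
    [[-0.018,0,0],0]
  ]
}}

```text
clock: 19.57
eef_pos: [613.0, 31.9, -7.3]
eef_rot: [-3.142, 0.0, -3.131]
wrist_force: [-0.3, 0.2, 0.1]
finger_gap: 1.1
```

Run:
```python
from h import *
s=manip.read_state();print(np.round(s["eef_pos"],2),s["eef_rot"],tobay(s["eef_pos"]),s["wrist_force"])
snap("s13")
```

```text
[612.99  31.94  -7.32] [-3.14155288e+00  4.41168490e-04 -3.13141712e+00] [53.59061112  7.74073204] [-0.28722151  0.21771503  0.07014826]
```

View pics/s13.png

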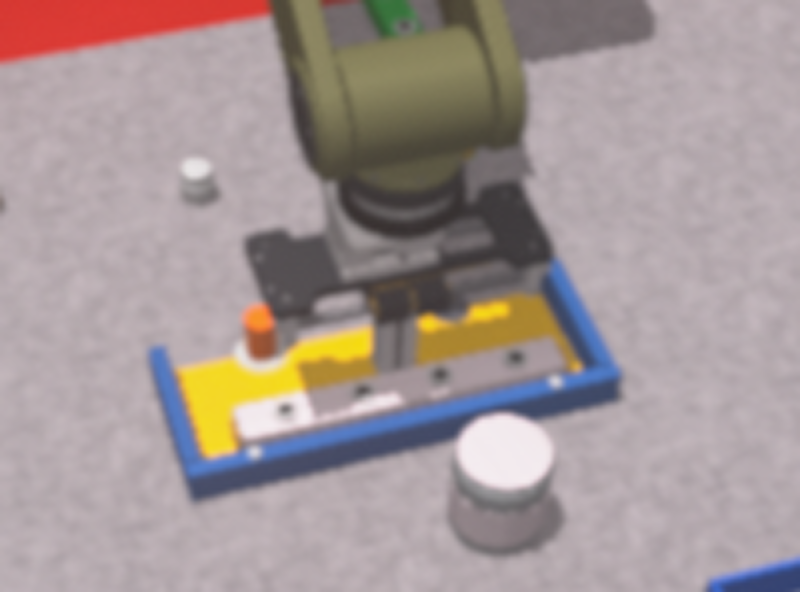

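Run:
```python
from h import *
ports([(516,357),(441,375),(363,392),(287,410)])
```

```text
centre [73.3  7.4] theta 0.1 left [ 73.1 119.9] right [  73.6 -105.1] ports along [-78.2 -26.1  26.7  77.7] finger along -0.5 lateral(fwd) -19.7 pushdir world deg -89.1
```

Emit:
{"op": "send_rows", "data": {
  "commands": [
    [[-0.0015,0,0],0],
    [[-0.003,0,0],0],
    [[-0.0045,0,0],0],
    [[-0.006,0,0],0],
    [[-0.007,0,0],0],
    [[-0.008,0,0],0],
    [[-0.009,0,0],0],
    [[-0.009,0,0],0]
  ]
}}

```text
clock: 20.28
eef_pos: [621.9, 32.1, -7.2]
eef_rot: [3.142, 0.0, -3.131]
wrist_force: [-2.8, 0.4, 1.7]
finger_gap: 0.6
```

Run:
```python
from h import *
s=manip.read_state();print(np.round(s["eef_pos"],2),tobay(s["eef_pos"]),s["wrist_force"])
snap("s14")
```

```text
[621.88  32.08  -7.24] [62.49003678  7.76897095] [-2.7618216   0.37968059  1.74258367]
```

View pics/s14.png

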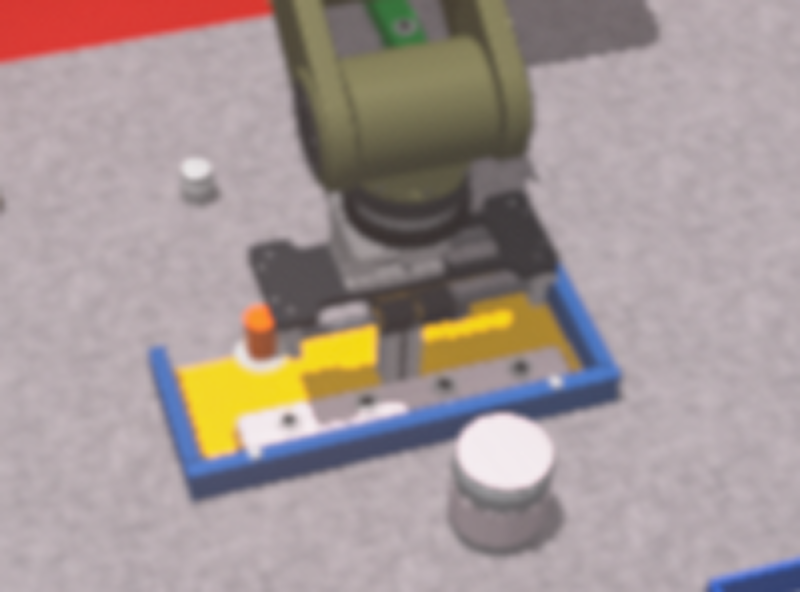

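Run:
```python
from h import *
ports([(520,368),(445,385),(367,401),(290,420)])
```

```text
centre [82.1  7. ] theta -0.4 left [ 82.8 119.5] right [  81.4 -105.5] ports along [-77.7 -26.2  26.1  77.7] finger along -0.7 lateral(fwd) -19.6 pushdir world deg -89.6
```

Emit:
{"op": "send_rows", "data": {
  "commands": [
    [[-0.0003,0,0],0],
    [[-0.0006,0,0],0],
    [[-0.0009,0,0],0],
    [[-0.0012,0,0],0],
    [[-0.0015,0,0],0],
    [[-0.0015,0,0],0],
    [[-0.0015,0,0],0],
    [[-0.0015,0,0],0]
  ]
}}

```text
clock: 21.0
eef_pos: [623.2, 32.1, -7.2]
eef_rot: [-3.142, 0.0, -3.131]
wrist_force: [-4.2, -0.3, 1.7]
finger_gap: 0.5
```

Force is small, with no hard wall contact yet. I withdraw the hand back and up, then check with both cameras.

Emit:
{"op": "send_rows", "data": {
  "commands": [
    [[0.01,0,0],0],
    [[0.025,0,0],0],
    [[0.03,0,-0.03],0],
    [[0.03,0,-0.06],0],
    [[0.03,0,-0.09],0],
    [[0.05,0,-0.12],0],
    [[0.085,0,-0.14],0],
    [[0.12,0,-0.15],0]
  ]
}}

```text
clock: 21.67
eef_pos: [503.5, 30.8, 145.2]
eef_rot: [-3.141, 0.005, -3.131]
wrist_force: [-0.8, 0.3, 0.6]
finger_gap: 0.3
```

Emit:
{"op": "send_rows", "data": {
  "commands": [
    [[0.02,0.02,0],0],
    [[0.04,0.05,0],0],
    [[0.06,0.08,0],0],
    [[0.08,0.12,0],0],
    [[0.1,0.16,0],0],
    [[0.1,0.2,0],0],
    [[0.1,0.23,0],0],
    [[0.1,0.23,0],0]
  ]
}}

```text
clock: 22.33
eef_pos: [400.5, 264.4, 143.1]
eef_rot: [3.14, 0.002, -3.128]
wrist_force: [0.3, -0.4, 0.8]
finger_gap: 0.3
```

Run:
```python
from h import *
s=manip.read_state();print(np.round(s["eef_pos"],2),s["clock"])
snap("s15");snap("t15","top",(150,210,255,370))
```

```text
[400.51 264.45 143.09] 22.3333
```

View pics/s15.png

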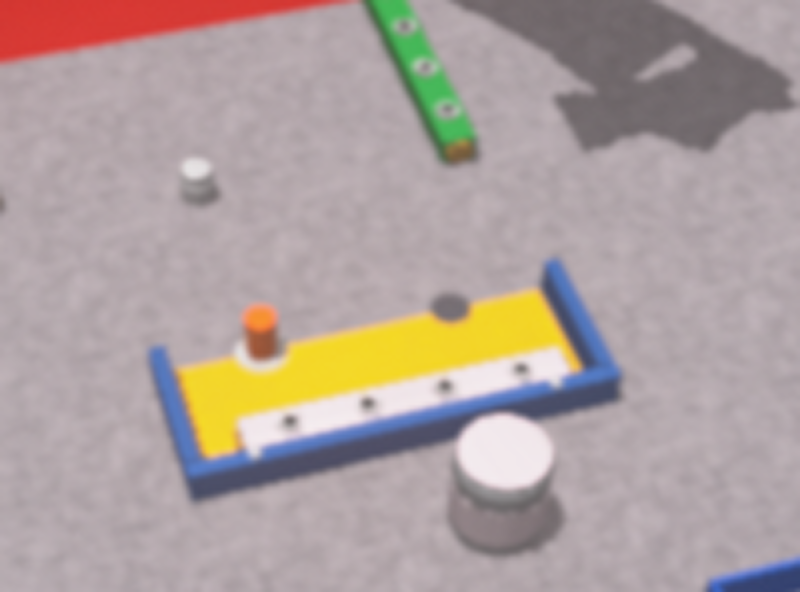

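View pics/t15.png

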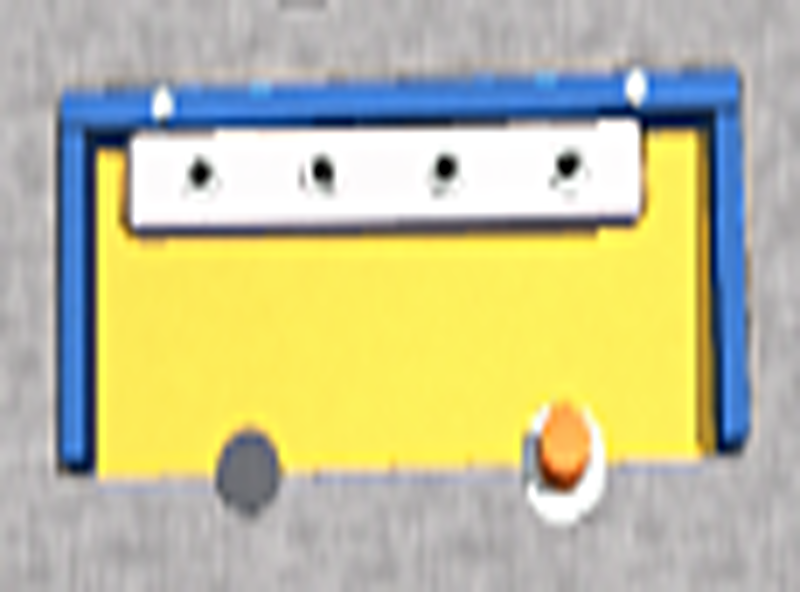

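View pics/t15_full.png

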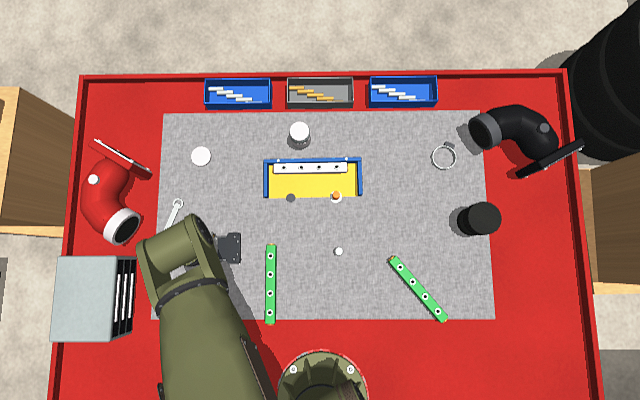

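Run:
```python
from h import *
b=(150,210,255,370)
ports([(200,173),(322,171),(446,168),(568,164)],b,"top")
print("wall outer",tobay(frompix([(160,90),(640,73)],35,"top",b)).round(1))
print("rail far edge L,R",tobay(frompix([(132,140),(640,122)],28,"top",b)).round(1),"near",tobay(frompix([(132,225),(640,212)],28,"top",b)).round(1))
ports([(521,370),(445,387),(368,404),(290,421)])
```

```text
centre [87.6  7.4] theta -0.2 left [ 88.1 119.9] right [  87.2 -105.1] ports along [-78.2 -26.3  26.4  78.1] finger along -230.8 lateral(fwd) -244.2 pushdir world deg -89.5
wall outer [[ 112.2  101.8]
 [ 112.9 -101.5]]
rail far edge L,R [[  98.9  114.6]
 [  99.7 -101.5]] near [[  72.7  114.5]
 [  72.1 -100.7]]
centre [83.8  6.7] theta -0.6 left [ 85.  119.2] right [  82.7 -105.8] ports along [-77.9 -25.9  26.   77.7] finger along -230.0 lateral(fwd) -241.8 pushdir world deg -89.8
```

```bash
python3 -c "
from h import *
print(manip.read_state()['clock']);print(manip.sign_off())"
```

```text
22.4333
the job is handed in; nothing more can be done
None
```

The rail is home in the bay, behind the post and flat along the back wall. I handed the job in at about 22.4 s with the hand withdrawn; no verdict came back.

**What I did:**
- I pushed the rail's right end forward until the rail stood at about 30° in the mouth. At that point the right end was about 37 mm inside and the left end about 70 mm outside.
- I slid the rail along its axis behind the post, swung the left end in, then pushed at the middle up to the back wall.

**Last checks:**

| Check | Result |
|---|---|
| Rail ends, scene camera | bay x about 85 mm (left) and 83 mm (right) |
| Rail ends, top camera by the ports | about 88 and 87 mm; 86 mm would be touching the wall |
| Rail centre, top camera by the edges | about 86 mm |
| Rail ends across the bay | y about +120 and −105 mm, both between the end walls |
| Wrist force | about 6 N at most in the readings after each move |
| Other parts | clamp, cap, can, coupler and socket look unmoved; the arm partly hid the wrench in the last picture, but the hand never went near it |

**Disagreements:**
- The two cameras differ by about 3 mm on the rail's position, and both lie inside the allowed 76–95 mm.
- The real fingertips sit about 15–19 mm above the reported TCP. My first push went over the rail without touching it, so I made all later pushes with the TCP reading about −5 to −8 mm.

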